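# Lay out gearbox parts beside the valve body

### The job

Lay the four overhaul parts out on the row of three rubber pads in the order they go back in: the piston standing on the end pad next to the valve body, the solenoid standing on the end pad farthest from the valve body, the gear lying flat on the pad between them, and the bearing flat on top of the gear, centred on it. Centre the piston, solenoid and gear on their pads, set every part down rather than dropping it, and leave the ratchet where it lies.

Things in the scene. Friction and masses are not known exactly. Their poses are not given: they have to be found in the camera images.
- piston: Accumulator piston: plain aluminium cylinder 44 mm in diameter and 42 mm tall with two black seal rings and a small dark spot on top, standing upright. About 0.14 kg. Origin at the centre of its underside, z up.
- solenoid: Solenoid: upright steel cylinder 34 mm in diameter and 36 mm tall, with a black plastic connector block 26 x 20 mm and 16 mm high on top, 52 mm tall in all. Starts standing upright. About 0.15 kg. Origin at the centre of its underside, z up.
- gear: Steel spur gear lying flat: 62 mm across the teeth, 25 mm thick, with a 22 mm wide hole in the middle. The outside can be gripped as a smooth round 62 mm disc. About 0.40 kg. Origin at the centre of its underside, z up.
- bearing: Ball bearing lying flat: smooth-sided steel ring 52 mm outside, 25 mm bore, 15 mm thick, a dark shield between its two bright races. About 0.13 kg. Origin at the centre of its underside, z up.
- pad_mid: Black rubber pad, the middle one of a row of three; 90 x 90 mm square, 5 mm thick, fixed to the table. Origin at the centre of its underside (its top is 5 mm above the origin), y along the row towards the left (seen from the robot), x away from the robot, z up. The pads are spaced about 120 mm centre to centre.
- pad_left: Black rubber pad like the middle one (90 x 90 x 5 mm, fixed), at the left end of the row as seen from the robot (+y end). Origin at the centre of its underside.
- pad_right: Black rubber pad like the middle one (90 x 90 x 5 mm, fixed), at the right end of the row as seen from the robot (-y end). Origin at the centre of its underside.
- valve_body: Valve body of an automatic gearbox: ribbed aluminium and dark steel casting 160 x 130 mm, 48 mm tall at most, fixed. It lies beyond one end of the row of pads, left or right; its centre is about 0.15 m from the end pad next to it. Origin at the centre of its underside.
- bolt_box: Pink open plastic box with bolts in it, 150 x 120 mm and 55 mm tall, fixed. It stands beyond the other end of the row of pads. Not part of the job. Origin at the centre of its underside.
- ratchet: Ratchet wrench with black grip, 180 mm long, 25 mm high, lying loose on the table beyond the row of pads, roughly parallel to the row. To be left alone. Origin on its underside near mid-length; x along it towards the steel head.

How it is judged:
At the end, for the whole second after the job is handed in: Piston, gear and solenoid within 15 mm of the centres of their pads (piston on the valve body's side, gear in the middle); bearing on the gear's top face within 10 mm of its axis; all upright within 0.12 rad, released and at rest; ratchet moved under 20 mm (((y of valve_body in the frame of pad_mid above 0 m and horizontal distance between piston and pad_left below 0.015 m and height (world z) of piston between 0.002 and 0.009 m and horizontal distance between solenoid and pad_right below 0.015 m and height (world z) of solenoid between 0.002 and 0.009 m) or (y of valve_body in the frame of pad_mid below 0 m and horizontal distance between piston and pad_right below 0.015 m and height (world z) of piston between 0.002 and 0.009 m and horizontal distance between solenoid and pad_left below 0.015 m and height (world z) of solenoid between 0.002 and 0.009 m)) and horizontal distance between gear and pad_mid below 0.015 m and height (world z) of gear between 0.002 and 0.009 m and horizontal distance between bearing and gear below 0.01 m and z of bearing in the frame of gear between 0.022 and 0.029 m and angle between each of piston, gear, solenoid, bearing's own z axis and vertical below 0.12 rad and linear speed of each of piston, gear, solenoid, bearing below 0.02 m/s and angular speed of each of piston, gear, solenoid, bearing below 0.3 rad/s and contact force between each of piston, gear, solenoid, bearing and the fingers below 0.1 N and distance of ratchet from where it was at the start of the episode below 0.02 m); the robot touches nothing.
It fails at once if the piston is dropped (falls free faster than 0.8 m/s, about 35 mm) (linear speed of piston above 0.8 m/s and contact force between piston and the fingers below 0.05 N).
It fails at once if the gear is dropped (falls free faster than 0.8 m/s, about 35 mm) (linear speed of gear above 0.8 m/s and contact force between gear and the fingers below 0.05 N).
It fails at once if the solenoid is dropped (falls free faster than 0.8 m/s, about 35 mm) (linear speed of solenoid above 0.8 m/s and contact force between solenoid and the fingers below 0.05 N).
It fails at once if the bearing is dropped (falls free faster than 0.8 m/s, about 35 mm) (linear speed of bearing above 0.8 m/s and contact force between bearing and the fingers below 0.05 N).
It fails at once if the ratchet is moved by more than 20 mm (distance of ratchet from where it was at the start of the episode above 0.02 m).
It also fails if it takes over 106 s, if anything falls off the work surface, if the arm or the gripper's body presses on something with over 40 N, if the wrist force passes 120 N, or if a joint passes its speed limit or range.

### The arm

A 7-joint arm with a two-finger parallel gripper is mounted at the origin on the work surface. World frame = base frame: x ahead of the robot, y to its left, z up, the work surface at z = 0. Lengths are in m, angles in rad, forces in N, time in s.
With the tool pointing down it reaches from about 0.4 to 0.85 m from the base axis. Payload 6.9 kg.
Tool frame: the origin (TCP) lies midway between the tips of the shut fingers; the grasp point (between the pads) lies behind it (ctrl.pinch_z is the z of the grasp point in the tool frame, in m); z points along the fingers, y is the direction in which the jaws open and shut (so a half turn about z gives the same grasp; the last joint's range is limited). The gripper opens to 85 mm and grips with 20 to 120 N. Pads are 22 mm wide; open, the fingers measure 114 mm over their backs; the gripper's body (76 mm by 85 mm) begins 54 mm behind the grasp point. The pads swing forward as they close: fully open they stand 13 mm farther back than shut.
Start: joints at [1.401, 0.507, -0.238, 1.5, 0.126, 1.149, -0.155], TCP at [0.17, -0.601, 0.231] pointing down, gripper open.
Joint ranges: [-3.08, 3.08], [-0.24, 2.05], [-1.43, 1.35], [0, 2.5], [-1.52, 4.66], [0.17, 1.96], [-2.89, 2.89]. Speed limits (rad/s): [2.39, 2.39, 3.14, 3.14, 3.14, 3.14, 3.14].

### API

Orientations are given as a unit quaternion [w, x, y, z].
In Python, from station import ctrl, get_state, vision, ticket, models gives the robot as it stands. Calls block until the motion is done:
- ctrl.movep(position, orientation): joint-space move of the TCP to a pose.
- ctrl.movel(position, frame=None, max_speed=0.15): straight line of the TCP; frame=None keeps the orientation; max_speed is the mean speed in m/s.
- ctrl.set_joints(angles): joint-space move.
- ctrl.ungrasp() and ctrl.close_gripper(force=None): open the fingers fully, or close them until they stop; force is the grip in N (None keeps the last).
- ctrl.pause(seconds).
- ctrl.ik(position, orientation): joint angles nearest the present ones, or None.
- get_state(): the state.
- vision.grab_frame(name): name is "scene" or "top" or "wrist"; returns (picture, depth): 420x560x3 uint8, blue, green, red; 420x560 float32, m along the optical axis (not along the pixel's ray), 0 where there is no reading.
- vision.camera_info(name): a dict with "mtx" (3x3 intrinsics, pixels), "R" (3x3) and "t" (3): a world point X has camera coordinates R X + t; the wrist camera has in their place "hand_eye" (4x4, takes a point from camera to tool coordinates, whose origin is the TCP and whose axes are the flange's). Camera axes: x right, y down, z forward; pixel columns grow to the right and rows downward; lengths in m; the calibration is good to about 2 mm. The wrist camera is an equidistant fisheye: a pixel r from the principal point sees the ray r / f radians off the axis. A picture is of the moment at which its call begins: read the wrist's pose just before it. camera_info takes no time and is no camera call.
A pose or a line that the arm cannot do raises ctrl.Unreachable and nothing moves.
- ticket.close_job(): hands the job in, once; it reports no verdict.
Trained networks look in the newest picture that a camera, given by its name, has taken for a name from the list of things; names that differ only in an ending like _2 or _b are one class to them, and where a whole thing is asked for, a point or a joint stands for the part that bears it (a point fixed in the world has none). Each returns a list of dicts, best first, with "p" (0 to 1); they miss things now and then, are a little off and sometimes report something else, mostly with a low value. They report only what shows in the picture. A call takes as long as a camera call.
- models.recognise(camera, target): "point" ([column, row] in pixels, amid what is visible of it).
- models.masks_of(camera, target): "mask" (420x560 bool, what is visible of it) and "point" ([column, row] in pixels, amid what is visible of it).
The state is a dict: "time": time; "qpos": joint angles; "qd": joint speeds; "tau": joint torques, N m; "tcp_pos": TCP position; "eef_rot": TCP orientation; "contact_force": force on the tool from outside, world axes, zero at the start; "wrist_torque": the same for the moment, N m; "width": finger opening in m.
Only numpy, scipy, OpenCV 4.12 (cv2) and the standard library are available. Lean on these libraries where they do the work, as an engineer would, in place of code of your own. Each camera call takes 0.05 s, during which the arm holds its last target.

## Working session

There is one attempt and no reset: what is moved stays moved. The work goes in short steps, each a Python script; the robot and the scene stay as the last script left them, time stands still between calls to the robot, and variables do not carry over. Pictures are saved under pics/ and viewed, and the job is handed in when it is done.

```bash
mkdir -p pics; ls; python3 - <<'E'
from station import ctrl, get_state, vision, ticket, models
import cv2
s=get_state();print(s['time'],s['tcp_pos'],s['eef_rot'],s['width'],ctrl.pinch_z)
for n in ["scene","top"]:
    im,d=vision.grab_frame(n);cv2.imwrite(f"pics/{n}0.png",im);c=vision.camera_info(n);print(n,c)
E
```

```text
pics
0.0 [ 0.1699668  -0.60094205  0.23044091] [-8.50315518e-04  9.90510028e-01  1.37437784e-01 -1.28502171e-04] 0.08541908481212195 -0.0187
scene {'mtx': array([[400.92759225,   0.        , 281.29860483],
       [  0.        , 400.92759225, 207.78212138],
       [  0.        ,   0.        ,   1.        ]]), 'R': array([[ 0.87873654,  0.47730439,  0.00161719],
       [ 0.38237676, -0.70193502, -0.60089537],
       [-0.28567483,  0.52864709, -0.79932606]]), 't': array([-0.55739901, -0.19648744,  0.96158043])}
top {'mtx': array([[383.46527137,   0.        , 279.9571892 ],
       [  0.        , 383.46527137, 213.87169484],
       [  0.        ,   0.        ,   1.        ]]), 'R': array([[ 0.01771009, -0.99964736, -0.01978678],
       [-0.98910507, -0.01462386, -0.14648314],
       [ 0.14614213,  0.02216544, -0.98901525]]), 't': array([0.01651801, 0.60282533, 0.80645894])}
```

View pics/top0.png

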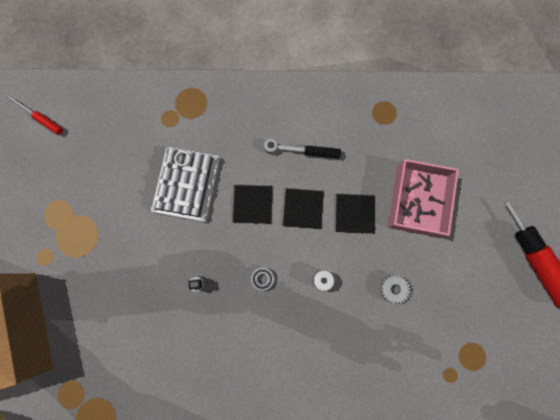

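View pics/scene0.png

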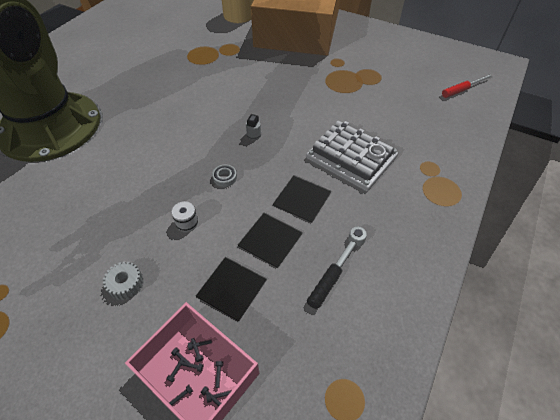

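```bash
cat > h.py <<'E'
from station import ctrl, get_state, vision, ticket, models
import cv2, numpy as np
def cloud(n,d):
    c=vision.camera_info(n);K=c['mtx'];v,u=np.indices(d.shape)
    P=np.stack([(u-K[0,2])/K[0,0]*d,(v-K[1,2])/K[1,1]*d,d],-1)
    return (P-c['t'])@c['R']      # R^T (P-t)
E
python3 - <<'E'
from h import *
for n in ["top","scene"]:
    im,d=vision.grab_frame(n);C=cloud(n,d)
    for t in ["piston","solenoid","gear","bearing","pad_mid","pad_left","pad_right","valve_body","bolt_box","ratchet"]:
        for r in models.masks_of(n,t)[:3]:
            m=r['mask']&(d>0);Q=C[m]
            if len(Q)==0: print(n,t,'nodepth');continue
            zt=np.percentile(Q[:,2],95);T=Q[Q[:,2]>zt-.006]
            (cx,cy),(w,h),a=cv2.minAreaRect(T[:,:2].astype(np.float32))
            print(n,t,round(r['p'],2),np.round(r['point']),m.sum(),'ztop %.4f'%zt,'rect',np.round([cx,cy,w,h,a],4),'mean',T.mean(0).round(4))
E
```

```text
top piston 0.92 [324. 276.] 314 ztop 0.0462 rect [ 4.60100e-01 -6.88000e-02  4.05000e-02  3.99000e-02  4.59438e+01] mean [ 0.4603 -0.0684  0.0436]
top piston 0.24 [397. 288.] 629 ztop 0.0288 rect [ 0.4437 -0.228   0.0582  0.0608  0.9626] mean [ 0.4435 -0.2278  0.0266]
top solenoid 0.59 [194. 285.] 242 ztop 0.0553 rect [0.4468 0.2091 0.0196 0.0267 8.9804] mean [0.4468 0.2085 0.0534]
top solenoid 0.55 [186. 185.] 3743 ztop 0.0470 rect [ 0.6763  0.2507  0.1009  0.1418 80.7616] mean [0.6744 0.2514 0.0442]
top gear 0.83 [396. 288.] 611 ztop 0.0288 rect [ 0.444  -0.2265  0.0585  0.0596 55.8855] mean [ 0.4437 -0.2273  0.0266]
top bearing 0.7 [268. 275.] 333 ztop 0.0184 rect [0.4609 0.0647 0.0487 0.0495 0.9291] mean [0.4603 0.0652 0.0157]
top pad_mid 0.77 [306. 210.] 1488 ztop 0.0090 rect [ 6.23300e-01 -2.49000e-02  8.99000e-02  9.14000e-02  8.64606e+01] mean [ 0.6232 -0.0249  0.0066]
top pad_left 0.78 [252. 205.] 1480 ztop 0.0091 rect [ 0.6334  0.0932  0.0908  0.0925 89.2067] mean [0.6318 0.0933 0.0067]
top pad_right 0.81 [356. 212.] 1476 ztop 0.0090 rect [ 0.6136 -0.1456  0.0906  0.0905 88
[... 1315 characters left out ...]
 8.68857e+01] mean [ 0.6254 -0.0288  0.0056]
scene pad_left 0.64 [299. 197.] 1497 ztop 0.0076 rect [ 0.6328  0.0919  0.0907  0.0902 88.9033] mean [0.6339 0.0893 0.0057]
scene pad_right 0.92 [233. 291.] 2464 ztop 0.0072 rect [ 0.614  -0.1456  0.0929  0.091  88.2955] mean [ 0.6155 -0.1487  0.0053]
scene valve_body 0.95 [353. 154.] 3708 ztop 0.0458 rect [ 0.6772  0.2491  0.1023  0.1423 80.0674] mean [0.6795 0.2469 0.0431]
scene bolt_box 0.72 [192. 367.] 9286 ztop 0.0553 rect [ 0.645  -0.2932  0.1202  0.1516 79.6424] mean [ 0.6407 -0.2892  0.0546]
scene ratchet 0.92 [330. 271.] 1216 ztop 0.0260 rect [ 7.65000e-01 -2.34000e-02  1.79700e-01  3.03000e-02  8.62751e+01] mean [ 0.7616 -0.0365  0.0237]
```

The two cameras agree to within 2–3 mm and the sizes match. The valve body is at y=+0.25, which is left, so the piston goes on pad_left and the solenoid on pad_right. Next I'll check IK and where the solenoid's cylinder axis is.

```bash
cat >> h.py <<'E'
PARTS=dict(gear=(.4440,-.2283,.001),bearing=(.4610,.0640,.001),piston=(.4604,-.0700,.003),solenoid=(.4475,.2083,.003))
PADS=dict(left=(.6331,.0925),mid=(.6237,-.0260),right=(.6138,-.1456))
s2=2**-.5
QA=[0,s2,s2,0];QB=[0,s2,-s2,0]
E
python3 - <<'E'
from h import *
for q in (QA,QB):
    for k,p in {**PARTS,**PADS}.items():
        for z in (.0,.14):
            j=ctrl.ik([p[0],p[1],z],q);print(k,z,None if j is None else np.round(j,2))
for n in ("scene","top"):
    im,d=vision.grab_frame(n);C=cloud(n,d);r=models.masks_of(n,"solenoid")[0];m=cv2.erode(r['mask'].astype(np.uint8),np.ones((2,2)))>0
    Q=C[m&(d>0)];L=Q[(Q[:,2]>.008)&(Q[:,2]<.034)]
    from scipy.optimize import least_squares
    f=least_squares(lambda c:np.hypot(L[:,0]-c[0],L[:,1]-c[1])-.017,[.4475,.208],loss='soft_l1',f_scale=.002)
    print(n,len(L),f.x,np.sqrt(np.mean(f.fun**2)))
E
```

```text
gear 0.0 [ 0.74  0.67 -0.47  2.08  0.61  0.52 -0.19]
gear 0.14 [ 0.88  0.47 -0.66  1.95  0.38  0.84  0.02]
bearing 0.0 [ 0.1   0.64 -0.43  2.17  0.61  0.45 -0.82]
bearing 0.14 [ 0.49  0.52 -1.    2.03  0.56  0.89 -0.82]
piston 0.0 [ 0.4   0.64 -0.45  2.17  0.64  0.46 -0.55]
piston 0.14 [ 0.62  0.44 -0.74  2.03  0.41  0.82 -0.35]
solenoid 0.0 [-0.15  0.68 -0.51  2.1   0.65  0.53 -1.14]
solenoid 0.14 [ 0.18  0.57 -1.01  1.96  0.59  0.94 -1.13]
left 0.0 [ 0.14  0.83 -0.57  1.7   0.59  0.79 -0.7 ]
left 0.14 [ 0.26  0.71 -0.8   1.58  0.55  1.09 -0.67]
mid 0.0 [ 0.34  0.81 -0.58  1.74  0.61  0.77 -0.54]
mid 0.14 [ 0.45  0.68 -0.78  1.62  0.53  1.06 -0.48]
right 0.0 [ 0.53  0.82 -0.57  1.72  0.59  0.78 -0.34]
right 0.14 [ 0.62  0.68 -0.73  1.6   0.5   1.06 -0.26]
gear 0.0 [ 0.33  0.64  0.14  2.09 -0.21  0.42 -2.51]
gear 0.14 [ 0.35  0.42  0.11  1.96 -0.06  0.77 -2.65]
bearing 0.0 [ 0.52  0.94 -1.23  2.17  1.15  0.98  1.74]
bearing 0.14 [ 0.59  0.62 -1.22  2.03  0.7   1.    2.15]
piston 0.0 [ 0.01  0.62  0.13  2.17 -0.22  0.36 -2.82]
piston 0.14 [-0.62  0.63  1.15  2.04 -0.72  0.95 -2.22]
solenoid 0.0 [ 0.22  0.96 -1.23  2.09  1.14  1.02  1.5 ]
solenoid 0.14 [ 0.27  0.67 -1.23  1.96  0.73  1.06  1.85]
left 0.0 [ 0.42  1.09 -1.23  1.69  1.11  1.21  2.04]
left 0.14 [ 0.43  0.88 -1.23  1.58  0.85  1.3   2.22]
mid 0.0 [-0.56  1.09  1.15  1.75 -1.12  1.11 -2.16]
mid 0.14 [-0.58  0.86  1.15  1.64 -0.83  1.21 -2.38]
right 0.0 [ 0.08  0.77  0.19  1.73 -0.21  0.66 -2.76]
right 0.14 [ 0.13  0.59  0.11  1.61 -0.07  0.94 -2.88]
scene 121 [0.44677709 0.20835605] 0.0010061397951024833Traceback (most recent call last):
  File "<stdin>", line 7, in <module>
IndexError: list index out of range
```

```bash
cat >> h.py <<'E'
def st(tag):
    s=get_state();print(tag,'t%.1f'%s['time'],np.round(s['tcp_pos'],4),'w%.4f'%s['width'],'F',np.round(s['contact_force'],1));return s
def pick(name,force=60,zhi=.13):
    x,y,z=PARTS[name]
    ctrl.movep([x,y,zhi],QA); st('above')
    ctrl.movel([x,y,z+.03],max_speed=.2); ctrl.movel([x,y,z],max_speed=.06); st('down')
    ctrl.close_gripper(force); st('closed')
    ctrl.movel([x,y,zhi],max_speed=.15); ctrl.pause(.1); return st('lifted')
def place(x,y,z,zhi=.13):
    ctrl.movep([x,y,zhi],QA); st('over')
    ctrl.movel([x,y,z+.025],max_speed=.15); st('near')
    ctrl.movel([x,y,z],max_speed=.03); ctrl.pause(.2); st('set')
def release(x,y,zhi=.16):
    ctrl.ungrasp(); st('open'); ctrl.movel([x,y,zhi],max_speed=.12); st('up')
E
python3 - <<'E'
from h import *
pick('gear')
im,d=vision.grab_frame("top");cv2.imwrite("pics/t1.png",im)
im,d=vision.grab_frame("wrist");cv2.imwrite("pics/w1.png",im)
E
```

```text
above t3.1 [ 0.4437 -0.2299  0.1301] w0.0855 F [-0.   0.7  0.3]
down t4.4 [ 0.444  -0.2281  0.0008] w0.0854 F [-0.4  0.5  0.1]
closed t4.8 [ 0.4437 -0.2284  0.0017] w0.0604 F [-2.4  0.7  8.1]
lifted t5.9 [ 0.4433 -0.2281  0.129 ] w0.0601 F [ 0.2  0.8 -4.4]
```

View pics/w1.png

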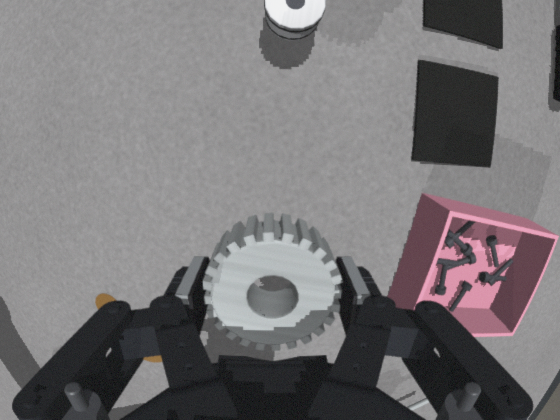

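The gear is held level between the pads, at about pixel (272,285). I'll place it on the middle pad.

```bash
python3 - <<'E'
from h import *
x,y=PADS['mid']
place(x,y,.0085)
ctrl.movel([x,y,.0068],max_speed=.02);ctrl.pause(.2);s=st('lower')
im,d=vision.grab_frame("wrist");cv2.imwrite("pics/w2.png",im)
im,d=vision.grab_frame("scene");cv2.imwrite("pics/s2.png",im[120:360,100:420].repeat(2,0).repeat(2,1))
E
```

```text
over t7.0 [ 0.6229 -0.0281  0.1295] w0.0602 F [-0.3 -1.4 -4.2]
near t7.8 [ 0.6243 -0.0263  0.0343] w0.0600 F [-0.2  0.1 -4.1]
set t9.0 [ 0.6238 -0.026   0.0087] w0.0597 F [ 0.5  0.8 -4. ]
lower t9.5 [ 0.6239 -0.026   0.0069] w0.0601 F [ 1.   0.7 -4.2]
```

View pics/s2.png

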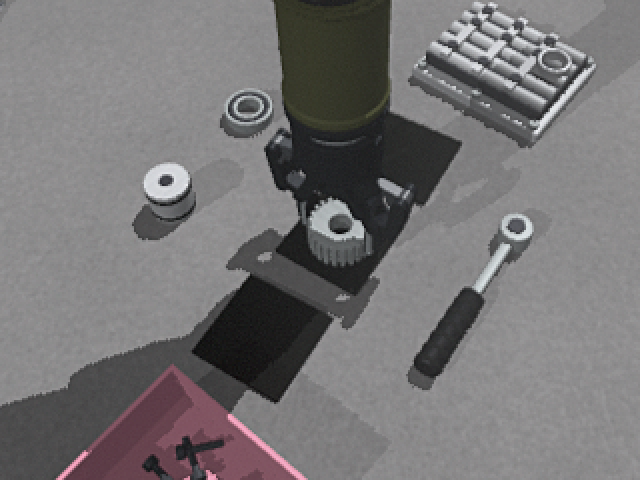

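The gear is just above the middle pad and its full weight still hangs on the gripper. I'll lower in small steps until it's unloaded.

```bash
cat >> h.py <<'E'
def touch(x,y,z0,zmin,dF=2.5,step=.0008):
    f0=get_state()['contact_force'][2];z=z0
    while z>zmin:
        z-=step;ctrl.movel([x,y,z],max_speed=.02);ctrl.pause(.08)
        f=get_state()['contact_force'][2]
        if f-f0>dF: break
    st('touch z%.4f f0 %.1f'%(z,f0));return z
E
python3 - <<'E'
from h import *
x,y=PADS['mid']
z=touch(x,y,.0068,.002)
release(x,y)
E
```

```text
touch z0.0060 f0 -3.1 t9.9 [ 0.6239 -0.026   0.0068] w0.0602 F [-2.1  0.1  5.3]
open t10.3 [ 0.6237 -0.026   0.0059] w0.0856 F [-0.1  0.4  1.4]
up t11.7 [ 0.6232 -0.0261  0.1592] w0.0857 F [ 0.2  0.3 -0.2]
```

```bash
sed -i 's/bearing=(.4610,.0640,.001)/bearing=(.4610,.0640,.002)/' h.py; cat >> h.py <<'E'
def meas(n,t,d=None):
    if d is None: im,d=vision.grab_frame(n)
    C=cloud(n,d)
    for r in models.masks_of(n,t)[:2]:
        m=r['mask']&(d>0);Q=C[m]
        if len(Q)==0: continue
        zt=np.percentile(Q[:,2],95);T=Q[Q[:,2]>zt-.006]
        (cx,cy),(w,h),a=cv2.minAreaRect(T[:,:2].astype(np.float32))
        print(n,t,round(r['p'],2),np.round(r['point']),'ztop %.4f'%zt,'rect',np.round([cx,cy,w,h],4))
E
python3 - <<'E'
from h import *
pick('bearing')
for n in ("top","scene"):
    im,d=vision.grab_frame(n);cv2.imwrite(f"pics/{n}3.png",im);meas(n,'gear',d)
im,d=vision.grab_frame("wrist");cv2.imwrite("pics/w3.png",im)
E
```

```text
above t12.5 [0.462  0.0639 0.1302] w0.0854 F [ 0.3 -0.3 -0.2]
down t13.8 [0.4609 0.0641 0.0018] w0.0853 F [-0.3  0.4  0.1]
closed t14.2 [0.461  0.064  0.0029] w0.0497 F [-2.3  0.4 13. ]
lifted t15.3 [0.4604 0.0639 0.1291] w0.0491 F [-0.1 -0.3 -1.8]
top gear 0.55 [302. 212.] ztop 0.0338 rect [ 0.6233 -0.0263  0.0593  0.0601]
scene gear 0.63 [270. 234.] ztop 0.0321 rect [ 0.6261 -0.029   0.0595  0.0615]
```

View pics/w3.png

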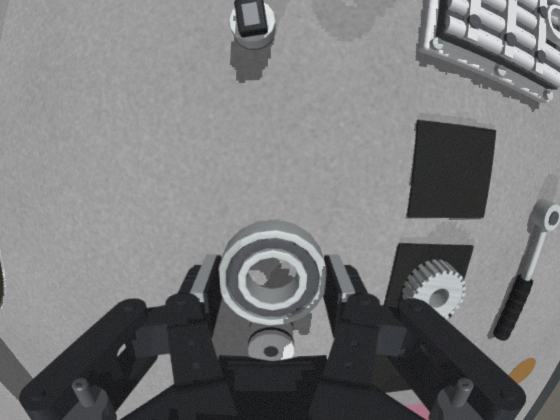

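View pics/scene3.png

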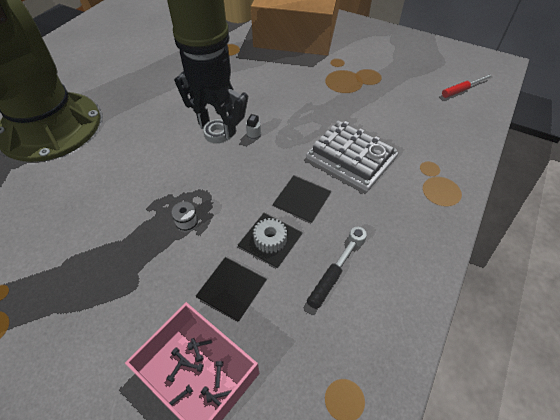

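The bearing is held level, at about pixel (272,272) in the wrist view. The gear sits on the middle pad at (0.6245,-0.027). I'll set the bearing on it.

```bash
python3 - <<'E'
from h import *
x,y=.6243,-.0268
place(x,y,.0345)
z=touch(x,y,.0345,.030,dF=2)
im,d=vision.grab_frame("wrist");cv2.imwrite("pics/w4.png",im)
release(x,y)
im,d=vision.grab_frame("wrist");cv2.imwrite("pics/w5.png",im)
E
```

```text
over t16.4 [ 0.6237 -0.0262  0.1295] w0.0492 F [ 0.1  0.6 -1.5]
near t17.0 [ 0.6245 -0.0261  0.0603] w0.0495 F [ 0.3  0.  -0. ]
set t18.1 [ 0.6244 -0.0268  0.0347] w0.0491 F [ 0.2 -0.7 -1.2]
touch z0.0329 f0 -1.2 t18.8 [ 0.6244 -0.0268  0.0332] w0.0494 F [-1.7 -0.1  2.9]
open t19.3 [ 0.6243 -0.0267  0.0328] w0.0852 F [0.5 0.5 0.2]
up t20.5 [ 0.6238 -0.0269  0.1592] w0.0854 F [-0.2  0.3  1. ]
```

View pics/w5.png

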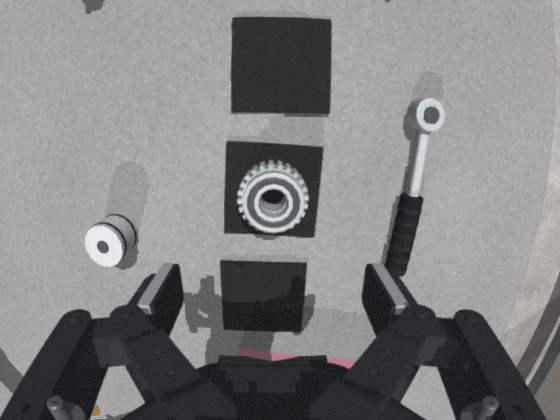

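The bearing sits centred on the gear, at about pixel (273,198). The piston is next.

```bash
python3 - <<'E'
from h import *
ctrl.movel([.54,-.05,.16],max_speed=.25)
pick('piston',50,.15)
im,d=vision.grab_frame("wrist");cv2.imwrite("pics/w6.png",im)
E
```

```text
above t21.5 [ 0.4609 -0.07    0.1501] w0.0857 F [ 0.5 -0.3  0. ]
down t22.9 [ 0.4603 -0.0698  0.0028] w0.0854 F [-0.2  1.4 -0.4]
closed t23.4 [ 0.4604 -0.0701  0.0034] w0.0422 F [-1.4  0.5  5.6]
lifted t24.6 [ 0.4598 -0.0699  0.1491] w0.0429 F [-0.7  0.5 -1.6]
```

View pics/w6.png

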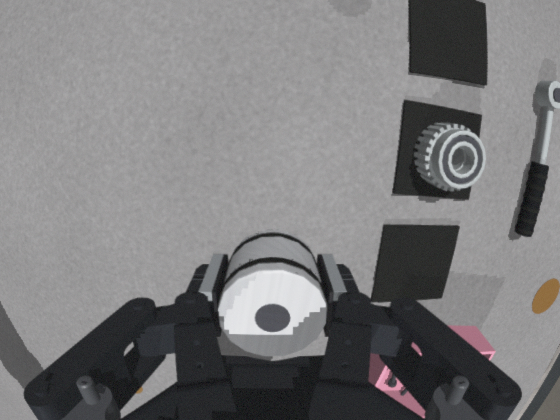

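The piston is held upright, at about (272,300). It goes to the left pad by way of the left side, clear of the stack.

```bash
python3 - <<'E'
from h import *
x,y=PADS['left']
ctrl.movel([.5,y,.15],max_speed=.2)
place(x,y,.0105,.15)
touch(x,y,.0105,.006,dF=2)
release(x,y)
ctrl.movel([.5,.15,.16],max_speed=.25)
pick('solenoid',50,.15)
im,d=vision.grab_frame("wrist");cv2.imwrite("pics/w7.png",im)
for n in ("top","scene"):
    im,d=vision.grab_frame(n);cv2.imwrite(f"pics/{n}7.png",im)
    for t in ('piston','bearing'): meas(n,t,d)
E
```

```text
over t26.2 [0.6328 0.0911 0.1492] w0.0428 F [-1.3  0.4 -1.2]
near t27.1 [0.6336 0.0928 0.0366] w0.0426 F [ 0.1  0.1 -0.7]
set t28.3 [0.6332 0.0925 0.0107] w0.0431 F [-0.2 -0.5 -1.6]
touch z0.0081 f0 -1.6 t29.3 [0.6332 0.0926 0.0085] w0.0425 F [-1.8 -0.4  5.2]
open t29.8 [0.6331 0.0925 0.008 ] w0.0858 F [ 0.4 -1.3  0.1]
up t31.2 [0.6327 0.0923 0.1591] w0.0856 F [ 0.1 -0.8  0.2]
above t32.4 [0.4483 0.2086 0.1497] w0.0854 F [ 0.4  0.1 -0.4]
down t33.8 [0.4473 0.2084 0.0028] w0.0852 F [-0.3  0.4 -0.3]
closed t34.3 [0.4475 0.2083 0.0034] w0.0327 F [-1.6 -0.8  5.3]
lifted t35.5 [0.447  0.208  0.1491] w0.0327 F [-0.5 -0.1 -0.8]
top piston 0.57 [251. 200.] ztop 0.0506 rect [0.6328 0.0929 0.0418 0.0423]
top bearing 0.62 [305. 198.] ztop 0.0486 rect [ 0.6251 -0.0256  0.0492  0.0496]
scene piston 0.87 [301. 190.] ztop 0.0492 rect [0.6355 0.0903 0.0433 0.0417]
scene bearing 0.7 [270. 225.] ztop 0.0467 rect [ 0.627  -0.028   0.0494  0.0493]
```

View pics/w7.png

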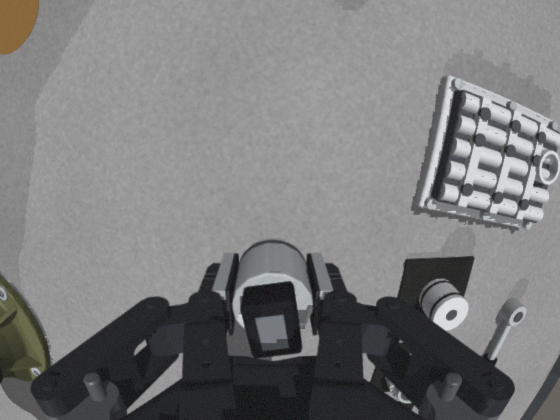

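View pics/scene7.png

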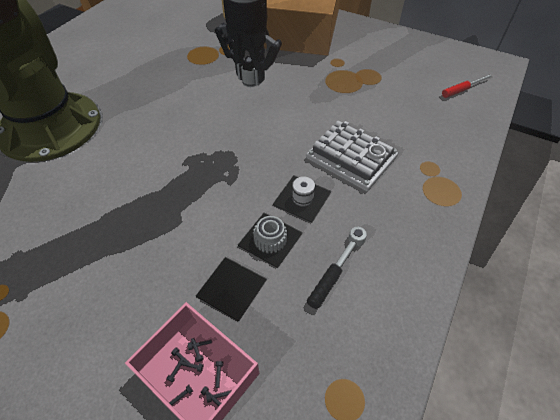

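The piston and the stack are within 3 mm. The solenoid is held upright and goes to the right pad next.

```bash
python3 - <<'E'
from h import *
x,y=PADS['right']
ctrl.movel([.47,y,.15],max_speed=.2)
place(x,y,.0105,.15)
touch(x,y,.0105,.006,dF=2)
release(x,y)
ctrl.movel([.45,-.15,.2],max_speed=.2)
ctrl.movel([.35,-.35,.25],max_speed=.2)
for n in ("top","scene"):
    im,d=vision.grab_frame(n);cv2.imwrite(f"pics/{n}8.png",im)
    for t in ('piston','gear','bearing','solenoid','ratchet','pad_left','pad_mid','pad_right'): meas(n,t,d)
st('end')
E
```

```text
over t38.4 [ 0.6137 -0.1445  0.1493] w0.0326 F [-0.5 -0.7 -1.7]
near t39.4 [ 0.6144 -0.1456  0.0365] w0.0326 F [-0.4  0.7 -1. ]
set t40.5 [ 0.6139 -0.1456  0.0107] w0.0326 F [-0.6 -0.2 -1.1]
touch z0.0081 f0 -1.1 t41.5 [ 0.6139 -0.1456  0.0085] w0.0329 F [-1.  -0.3  3.7]
open t42.1 [ 0.6138 -0.1456  0.0081] w0.0856 F [-0.1 -0.   0.1]
up t43.5 [ 0.6134 -0.1456  0.1592] w0.0856 F [-0.7 -0.7 -0.6]
top piston 0.63 [252. 199.] ztop 0.0508 rect [0.6333 0.0921 0.0414 0.0413]
top gear 0.7 [305. 217.] ztop 0.0335 rect [ 0.6119 -0.029   0.0387  0.0426]
top gear 0.35 [255. 209.] ztop 0.0093 rect [0.6325 0.0937 0.0905 0.0906]
top bearing 0.82 [305. 200.] ztop 0.0483 rect [ 0.6252 -0.0246  0.0502  0.0491]
top solenoid 0.78 [355. 213.] ztop 0.0600 rect [ 0.6143 -0.1437  0.0197  0.0248]
top ratchet 0.56 [308. 149.] ztop 0.0276 rect [ 0.7587 -0.0208  0.1758  0.0285]
top pad_left 0.82 [258. 210.] ztop 0.0093 rect [0.6328 0.0935 0.0901 0.0889]
top pad_left 0.19 [302. 209.] ztop 0.0094 rect [ 0.6237 -0.0248  0.0894  0.0903]
top pad_mid 0.91 [303. 211.] ztop 0.0099 rect [ 0.6226 -0.0246  0.0899  0.0911]
[... 326 characters left out ...]
enoid 0.65 [230. 279.] ztop 0.0583 rect [ 0.6151 -0.1464  0.021   0.026 ]
scene solenoid 0.47 [193. 370.] ztop 0.0552 rect [ 0.6453 -0.2933  0.1202  0.1512]
scene ratchet 0.78 [332. 272.] ztop 0.0261 rect [ 0.765  -0.0231  0.1803  0.0298]
scene pad_left 0.82 [300. 205.] ztop 0.0081 rect [0.6324 0.0919 0.0923 0.0913]
scene pad_left 0.62 [352. 156.] ztop 0.0458 rect [0.677  0.2488 0.1016 0.1423]
scene pad_mid 0.86 [275. 250.] ztop 0.0074 rect [ 0.6247 -0.0269  0.0899  0.0893]
scene pad_right 0.91 [234. 295.] ztop 0.0072 rect [ 0.6141 -0.1468  0.0905  0.0902]
scene pad_right 0.68 [230. 281.] ztop 0.0583 rect [ 0.6154 -0.1464  0.021   0.0265]
end t46.7 [ 0.35 -0.35  0.25] w0.0855 F [0.1 0.2 0.3]
```

View pics/top8.png

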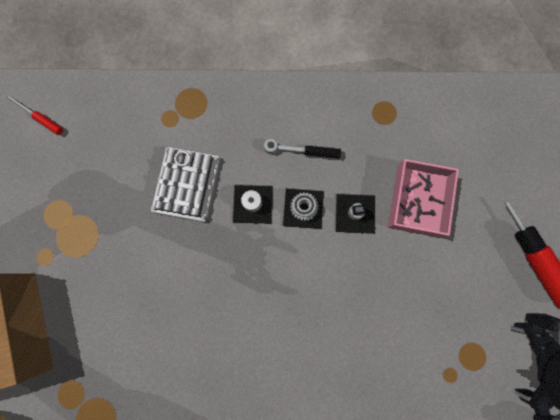

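View pics/scene8.png

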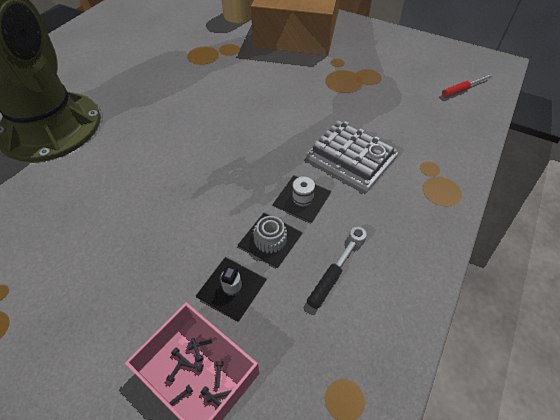

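Everything is in place: piston at (252,199), the gear and bearing at (304,207), solenoid at (357,212) in the top view. The ratchet hasn't moved, and the heights match parts standing on 5 mm pads. I'll hand it in.

```bash
python3 -c "
from station import ticket
print(ticket.close_job())"
```

```text
the job is handed in; nothing more can be done
None
```

The job is handed in, and my last checks showed every part where it should be. `close_job` gave no verdict. The valve body is at the left end of the row, so the piston went on the left pad and the solenoid on the right. The gear is on the middle pad with the bearing on top of it. I lowered each part until the wrist force showed contact, then released it. The arm finished clear of everything, about 47 s into the 106 s allowed.

- **Piston, gear and solenoid:** the piston and solenoid measured within about 3 mm of their pad centres on both cameras. So did the gear, measured before the bearing covered it. Limit 15 mm.
- **Bearing:** centred on the gear within about 2 mm (limit 10 mm). Its top is at about 47–48 mm, against 45 mm expected.
- **Ratchet:** no movement beyond measurement noise.

**Disagreements:**
- The two cameras differ by 2–3 mm throughout, and depth heights read about 1–3 mm high.
- The gear's last readings were off because the bearing hides most of its top, so I didn't use them.
- In the last top view the network missed the right pad, but the scene camera found it.
- While closing on each part, the fingertips or part pressed the table with 5–13 N.

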